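Clear the burner and hold the stove dial at ignite

TASK

Someone left the orange pot-handle saddle standing on a burner of the stove: take it off and hang it astride the bar of the steel rail, one leg on each side, and let go of it there. Then turn the dial in front of the burner it stood on counter-clockwise past its first two clicks to the third, the red ignite mark, and finish while still holding it there against its spring. Leave the other burner's dial, the pot, the jar, the garlic press, the spatula and the scoop alone, and turn no dial before the saddle is hanging.

Things in the scene. Friction and masses are not known exactly. Their poses are not given: they have to be found in the camera images.
- saddle_center (a point): centre (half-way up, between the legs) of the loose orange plastic saddle, an upside-down U that slips over hot pot handles: 110 mm long (x), 44 mm wide outside (y), 55 mm high (z up), 0.12 kg. Walls 7 mm thick, 30 mm clear between the legs, open below and at both ends. The bridge's underside is 20 mm above this point. Starts standing on its legs on one of the two grates
- saddle: the same saddle; origin at the centre of its underside (between the leg ends), axes as saddle_center. Small 45-degree fillets inside the upper corners
- rail_mid (a point): middle of the axis of the rail's steel bar, 200 mm above the counter; x along the bar, z up. Bar 16 mm thick, 260 mm long; posts 14 mm thick at 122 mm either side of the middle
- rail: the fixed steel hanging rail standing on the counter to the robot's right; origin at the counter under rail_mid, x along the bar
- dial_left (a joint): black dial in front of the left (+y) burner. Rad: 0 = off (its start), grows counter-clockwise seen from above. Clicks at 0.4, 0.8 and 1.2 (third: ignite, red tick); hard stop at 1.4. A spring (0.05 to 0.15 N m, rising and falling from click to click) turns it back to off from anywhere when let go. It need not be pushed down.
- dial_right (a joint): black dial in front of the right (-y) burner. Rad: 0 = off (its start), grows counter-clockwise seen from above. Clicks at 0.4, 0.8 and 1.2 (third: ignite, red tick); hard stop at 1.4. A spring (0.05 to 0.15 N m, rising and falling from click to click) turns it back to off from anywhere when let go. It need not be pushed down.
- dial_left_grip (a point): point on the left dial's vertical axis, 29 mm above the stove's top plate. The dial is a 48 mm skirt, 7 mm high, with an upright grip bar 46 mm long (x), 12 mm thick (y), its top 12 mm above this point. Axes turn with the dial; z up; the white pointer is at the +x end, away from the robot at off
- dial_right_grip (a point): point on the right dial's vertical axis, 29 mm above the stove's top plate. The dial is a 48 mm skirt, 7 mm high, with an upright grip bar 46 mm long (x), 12 mm thick (y), its top 12 mm above this point. Axes turn with the dial; z up; the white pointer is at the +x end, away from the robot at off
- burner_left (a point): centre of the top of the left burner's grate (166 mm square iron bars, 105 mm above the counter), 153 mm behind the left dial; x away from the dials, y towards the left burner, z up. The saddle or the pot stands here
- burner_right (a point): centre of the top of the right burner's grate (166 mm square iron bars, 105 mm above the counter), 153 mm behind the right dial; x away from the dials, y towards the left burner, z up. The pot or the saddle stands here
- pot: loose steel pot, 140 mm across, 80 mm high, on the burner that the saddle is not on; stays there; origin at the centre of its underside
- jar: lidded white ceramic jar, 88 mm across, 116 mm high, on the counter; leave alone; origin at the centre of its underside
- garlic_press: stainless garlic press, about 190 mm long (x), 62 mm wide, 30 mm high, lying on the counter; leave alone; origin under its middle
- spatula: wooden spatula, 280 mm long (x), lying on the counter; leave alone; origin under its middle
- scoop: green plastic scoop, cup 52 mm across and 30 mm high with a 90 mm handle to -x, on the counter; leave alone; origin under the cup
- stove: two-burner gas stove, steel, fixed, 320 mm deep (x, dials at the side towards the robot), 500 mm wide (y, left burner at +y), top plate 80 mm above the counter; origin at the counter under its centre
Things that resemble listed ones, but are neither listed nor needed, are in the scene too. There is more than one size of the saddle; the job needs the smallest.

How it is judged (in metres and radians):
On the way, in this order (a step that is already met when the one before it is completed fails the run):
1. the saddle hangs astride the rail's bar, let go (y of saddle_center in the frame of rail_mid between -0.014 and 0.014 m and x of saddle_center in the frame of rail_mid between -0.085 and 0.085 m and z of saddle_center in the frame of rail_mid between -0.028 and -0.006 m and angle between saddle_center's own z axis and vertical below 0.5 rad and angle between the x axis of saddle_center and the x axis of rail_mid, either way round below 0.3 rad and contact force between saddle and rail above 0.2 N and contact force between saddle and the arm below 0.1 N and contact force between saddle and the fingers below 0.1 N and linear speed of saddle below 0.05 m/s), for 0.3 s.
2. the dial of the burner it stood on is at its third click (((horizontal distance between pot and burner_right below 0.07 m and value of joint dial_left above 1.07 rad) or (horizontal distance between pot and burner_left below 0.07 m and value of joint dial_right above 1.07 rad))), for 0.3 s.
At the end, for the whole second after the job is handed in: Saddle carried by the rail alone, astride the bar, still: centre 6-28 mm below the axis, within 14 mm sideways, 85 mm of the middle, 0.5 rad tilt, 0.3 rad yaw. Its burner's dial held by the fingers beyond 1.07 rad (third click) for the last second; other dial off, pot on its burner (all of step 1 and ((horizontal distance between pot and burner_right below 0.07 m and value of joint dial_left above 1.07 rad and value of joint dial_right below 0.15 rad) or (horizontal distance between pot and burner_left below 0.07 m and value of joint dial_right above 1.07 rad and value of joint dial_left below 0.15 rad)) and contact force between the fingers and stove above 0.5 N); the arm keeps its last pose, push and grip.
It fails at once if a dial is turned while the saddle is not yet at the rail (horizontal distance between saddle_center and rail_mid above 0.12 m and value of joint any of dial_left, dial_right above 0.25 rad).
It fails at once if the dial of the pot's burner is turned ((horizontal distance between pot and burner_left below 0.07 m and value of joint dial_left above 0.25 rad) or (horizontal distance between pot and burner_right below 0.07 m and value of joint dial_right above 0.25 rad)).
It fails at once if the pot, jar, garlic press, spatula or scoop is moved by more than 30 mm (distance of any of jar, garlic_press, spatula, scoop, pot from where it was at the start of the episode above 0.03 m).
It also fails if it takes over 64 s, if anything falls off the work surface, if the arm or the gripper's body presses on something with over 40 N, if the wrist force passes 120 N, or if a joint passes its speed limit or range.

ROBOT

A 6-joint arm with a two-finger parallel gripper is mounted at the origin on the work surface. World frame = base frame: x ahead of the robot, y to its left, z up, the work surface at z = 0. Lengths are in mm, angles in degrees, forces in N, time in s.
With the tool pointing down it reaches from about 350 to 850 mm from the base axis. Payload 8.1 kg.
Tool frame: the origin (TCP) lies at the very end of the fingers, on their centre line; the grasp point (between the pads) lies 19 mm behind it; x points along the fingers, y is the direction in which the jaws open and shut, and the axes are right-handed (so a half turn about x gives the same grasp; the last joint's range is limited). The gripper opens to 85 mm and grips with 20 to 120 N. Pads are 22 mm wide; open, the fingers measure 114 mm over their backs; the gripper's body (76 mm by 85 mm) begins 54 mm behind the grasp point. The pads swing forward as they close: fully open they stand 13 mm farther back than shut.
Start: joints at [-81.669, 7.471, 85.268, -0, 87.261, -4.893], TCP at [137.274, -584.09, 231.292] pointing down, gripper open.
Joint ranges: [-169.43, 169.43], [-51.17, 129.36], [1.28, 143.12], [-76.62, 256.62], [0, 156.53], [-152.29, 152.29]. Speed limits (degrees/s): [136.94, 136.94, 159.86, 180, 180, 180].

INTERFACE

Orientations are given as [roll, pitch, yaw] about the fixed x, y, z axes, in that order (R = Rz(yaw) Ry(pitch) Rx(roll)).
In Python, from bench import sensors, snapshot, r gives the robot as it stands. The module is installed in compiled form; this text tells all that it offers.
- The arm moves only by the tool drive_tool, never from a script. Its argument "moves" is one flat list of numbers, 6 for each row, row after row: the shift along the tool's x, y, z in cm, then the turn, a rotation vector about the tool's x, y, z in degrees. In form: [tx, ty, tz, wx, wy, wz, tx, ty, tz, wx, wy, wz, ...]. A call has 1 to 20 rows; each row shifts and turns the commanded pose from where the row before left it, along the tool's axes as they then stand; what a row does not reach is not made up. A row lasts 1/12 s, in which the tool goes at most 41.7 mm and 7.16 degrees, less where a joint would pass 70% of its speed; a pose out of reach is approached as far as the arm can. A call with a gripper value outside its range is refused whole. "hand" is the finger opening in cm, from 0 to 8.54, set as the call begins (left out, the last holds). The fingers move at their own pace and stop on an object; "grip_force" is the grip in N (left out, the last holds). Time passes only in rows, so rows that do not move let the fingers close. It gives the time, the measured TCP pose, the force and the opening at its end, in the units of the state.
- sensors.sense(): the state, without advancing time (a new reading comes with each control period).
- snapshot(name): name is "scene" or "top" or "wrist"; returns a dict with "image" (480x640x3 uint8, red, green, blue), "z_map" (480x640 float32, mm along the optical axis (not along the pixel's ray), 0 where there is no reading), "camera_matrix" (3x3 intrinsics, pixels), "dist" ([k1, k2, p1, p2, k3] as OpenCV has them; the pictures are not rectified), "eye" and "orientation" of the camera in the world; the wrist camera has in their place "mount" (4x4, takes a point from camera to tool coordinates, whose origin is the TCP and whose axes are the tool frame's). Camera axes: x right, y down, z forward; pixel columns grow to the right and rows downward; lengths in mm; the calibration is good to about 2 mm. A picture is of the moment at which its call begins: read the wrist's pose just before it.
- r.hand_in(): hands the job in, once; it reports no verdict.
The state is a dict: "time": time; "joint_pos": joint angles; "qd": joint speeds; "joint_efforts": joint torques, N m; "tool_pos": TCP position; "tcp_rot": TCP orientation; "ft_force": force on the tool from outside, world axes, zero at the start; "wrist_torque": the same for the moment, N m; "finger_gap": finger opening in mm.
Only numpy, scipy, OpenCV 4.12 (cv2) and the standard library are available. Lean on these libraries where they do the work, as an engineer would, in place of code of your own. Each camera call takes 0.05 s, during which the arm holds its last target.

## Working session

There is one attempt and no reset: what is moved stays moved. The work goes in short steps, Python scripts to look and compute and a tool call to move; the robot and the scene stay as the last step left them, time stands still between calls to the robot, and variables do not carry over. Pictures are saved under pics/ and viewed, and the job is handed in when it is done.

Besides the shell and the picture viewer there is one more tool, called after ">>>" as a command line: name --argument value ..., lists and objects as JSON in quotes. drive_tool: Moves the arm, as the interface text tells. Its arguments: {"type":"object","properties":{"moves":{"type":"array","items":{"type":"number"}},"hand":{"type":"number"},"grip_force":{"type":"number"}},"required":["moves"]}

```bash
mkdir -p pics; ls; python3 - <<'E'
from bench import sensors, snapshot, r
import cv2, numpy as np
print(sensors.sense())
for n in ["scene","top","wrist"]:
    s=snapshot(n)
    cv2.imwrite(f"pics/{n}0.png",s["image"][:,:,::-1])
    np.savez(f"/tmp/{n}0.npz",**{k:np.array(v) for k,v in s.items()})
    print(n,{k:np.array(v).round(3).tolist() for k,v in s.items() if k not in("image","z_map")})
E
```

```text
pics
{'time': 0.0, 'joint_pos': array([-8.16706093e+01,  7.51460020e+00,  8.53289901e+01, -1.07700930e-03,
        8.72620026e+01, -4.89204564e+00]), 'qd': array([ 0.10518425, -0.01945283,  0.07965034,  0.008365  ,  0.02339419,
       -0.00048922]), 'joint_efforts': array([-1.79344101e-03, -5.69402182e+01, -5.00554955e+01, -3.93965574e-04,
        1.44792034e-02, -7.51290077e-05]), 'tool_pos': array([ 137.17459822, -583.54462328,  230.25250326]), 'tcp_rot': array([-94.30838855,  89.89440168,  98.91310025]), 'ft_force': array([0.40647451, 0.25604632, 0.39555488]), 'wrist_torque': array([-0.00850941, -0.02535366, -0.00797178]), 'finger_gap': 85.00296154649784}
scene {'camera_matrix': [[433.16, 0.0, 324.668], [0.0, 433.16, 238.649], [0.0, 0.0, 1.0]], 'dist': [-0.065, 0.0, 0.0, 0.0, 0.0], 'eye': [1086.229, 516.293, 1101.231], 'orientation': [-142.109, 0.537, 131.002]}
top {'camera_matrix': [[452.723, 0.0, 321.972], [0.0, 452.723, 238.438], [0.0, 0.0, 1.0]], 'dist': [-0.015, 0.0, 0.0, 0.0, 0.0], 'eye': [418.587, 34.55, 1250.057], 'orientation': [-175.748, -0.636, -91.378]}
wrist {'camera_matrix': [[386.618, 0.0, 324.28], [0.0, 386.618, 243.814], [0.0, 0.0, 1.0]], 'dist': [-0.021, 0.0, 0.0, 0.0, 0.0], 'mount': [[-0.001, -0.301, 0.954, -142.574], [1.0, -0.001, 0.001, 0.432], [0.001, 0.954, 0.301, -77.861], [0.0, 0.0, 0.0, 1.0]]}
```

View pics/scene0.png

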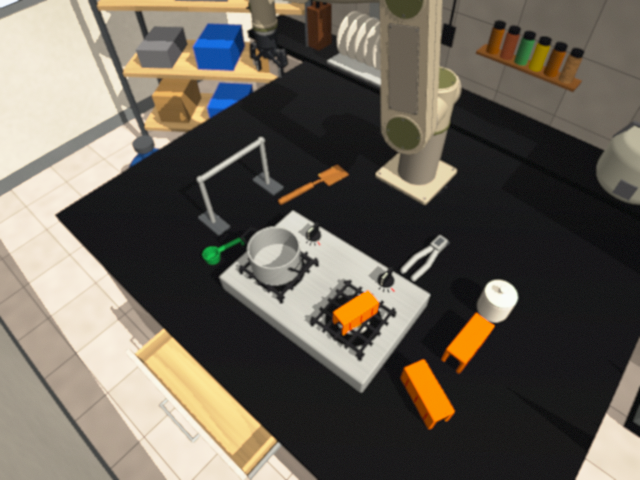

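View pics/top0.png

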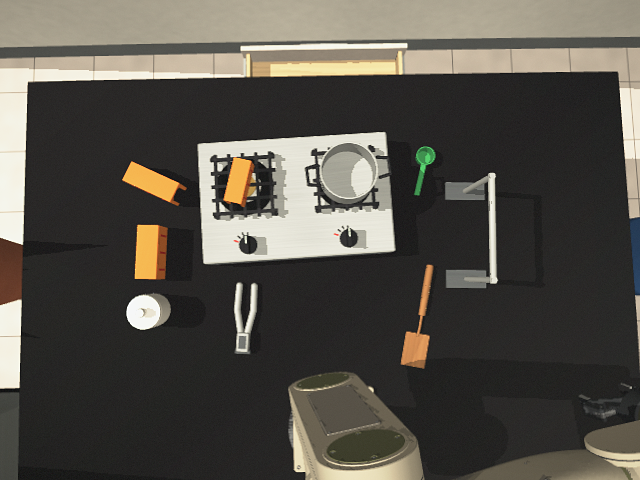

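View pics/wrist0.png

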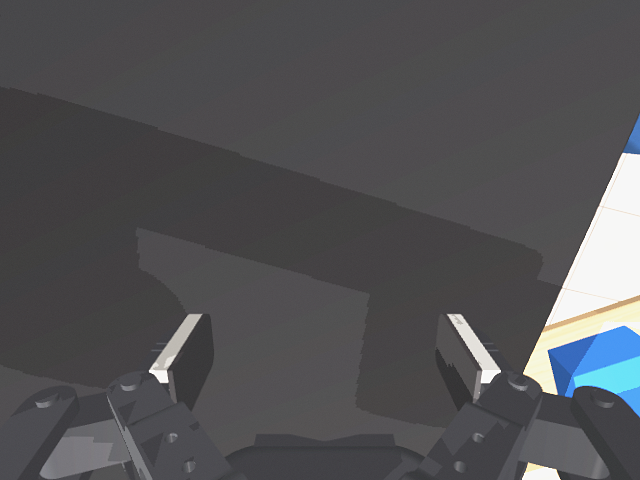

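The top view shows the stove with three orange saddle-like things: (239,181) on the left grate, and (154,183) and (151,252) on the counter. The pot is at (348,172) on the right grate, the rail bar runs from (492,176) to (493,280), and the dials are at (248,244) and (348,237). The saddle meant should be the one on the grate. I'll check its size next.

```bash
cat > h.py <<'E'
import numpy as np, cv2
from scipy.spatial.transform import Rotation as R
def load(n): return dict(np.load(f"/tmp/{n}.npz",allow_pickle=True))
def cloud(s,T=None):
    h,w=s["z_map"].shape
    u,v=np.meshgrid(np.arange(w),np.arange(h))
    p=cv2.undistortPoints(np.stack([u,v],-1).reshape(-1,1,2).astype(np.float64),s["camera_matrix"],s["dist"]).reshape(h,w,2)
    z=s["z_map"].astype(float)
    P=np.dstack([p*z[...,None],z])
    if T is None:
        T=np.eye(4);T[:3,:3]=R.from_euler("xyz",s["orientation"],degrees=True).as_matrix();T[:3,3]=s["eye"]
    W=P@T[:3,:3].T+T[:3,3]
    W[z<=0]=np.nan
    return W
E
python3 - <<'E'
from h import *
np.set_printoptions(precision=1,suppress=True)
for n in["top0","scene0"]:
    s=load(n);W=cloud(s);im=s["image"].astype(int)
    m=((im[...,0]>150)&(im[...,1]>60)&(im[...,1]<170)&(im[...,2]<70)).astype(np.uint8)
    k,l,st,c=cv2.connectedComponentsWithStats(m)
    for i in range(1,k):
        if st[i,4]<150: continue
        P=W[l==i];P=P[np.isfinite(P[:,0])]
        if len(P)<50: continue
        zt=np.percentile(P[:,2],97)
        if zt<10 or zt>300 : continue
        Q=P[abs(P[:,2]-np.median(P[P[:,2]>zt-12][:,2]))<4]
        (cx,cy),(a,b),ang=cv2.minAreaRect(Q[:,:2].astype(np.float32))
        print(n,c[i],st[i,4],"ztop",zt,np.median(Q[:,2]),"rect",cx,cy,a,b,ang)
s=load("top0");W=cloud(s)
for nm,(u0,v0,u1,v1) in dict(rail=(440,160,510,295),dl=(225,230,275,262),dr=(330,222,372,252)).items():
    B=W[v0:v1,u0:u1].reshape(-1,3);B=B[np.isfinite(B[:,0])]
    lo,hi={"rail":(185,225),"dl":(100,130),"dr":(100,130)}[nm]
    Q=B[(B[:,2]>lo)&(B[:,2]<hi)]
    (cx,cy),(a,b),ang=cv2.minAreaRect(Q[:,:2].astype(np.float32))
    print(nm,len(Q),np.nanmedian(Q[:,2]),Q.min(0),Q.max(0),cx,cy,a,b,ang)
    if nm=="rail": print(np.polyfit(Q[:,0],Q[:,1],1))
im=cv2.resize(s["image"][130:270,110:290],None,fx=4,fy=4,interpolation=cv2.INTER_CUBIC)
cv2.imwrite("pics/crop1.png",im[:,:,::-1])
s=load("scene0")
im=cv2.resize(s["image"][210:440,300:500],None,fx=2.6,fy=2.6,interpolation=cv2.INTER_CUBIC)
cv2.imwrite("pics/crop2.png",im[:,:,::-1])
E
```

```text
scene0 [318.2 181.9] 477 ztop 20.24190372603855 15.229979413397814 rect 349.7251892089844 -253.54962158203125 17.41959571838379 169.7326202392578 77.99697875976562
scene0 [356.  311.2] 1080 ztop 161.337047847162 158.4257131979906 rect 648.8026733398438 225.1558074951172 45.94352722167969 109.19165802001953 76.10758209228516
scene0 [469.5 339.2] 1256 ztop 73.21978490761103 69.6328553515026 rect 484.258056640625 478.5946044921875 56.658077239990234 145.06716918945312 87.3899154663086
scene0 [429.3 391.3] 1541 ztop 73.33069718427613 69.49291322496083 rect 668.546142578125 468.96563720703125 142.28131103515625 58.36421203613281 64.88761138916016
rail 817 205.91101186966353 [ 383.3 -390.   185. ] [ 641.8 -365.3  212. ] 512.4379272460938 -377.7229919433594 17.9622802734375 258.3804931640625 87.96829223632812
[  -0. -359.]
dl 113 120.04893960080813 [470.4 202.6 100.6] [515.4 215.7 127. ] 492.9637451171875 209.55593872070312 45.05038070678711 12.743121147155762 1.6006932258605957
dr 97 120.43429921084544 [481.8 -53.1 102.5] [527.  -40.7 126.2] 504.4255676269531 -47.167137145996094 45.14996337890625 12.139894485473633 1.3429502248764038
```

```bash
ls pics
```

```text
crop1.png
crop2.png
scene0.png
top0.png
wrist0.png
```

View pics/crop1.png

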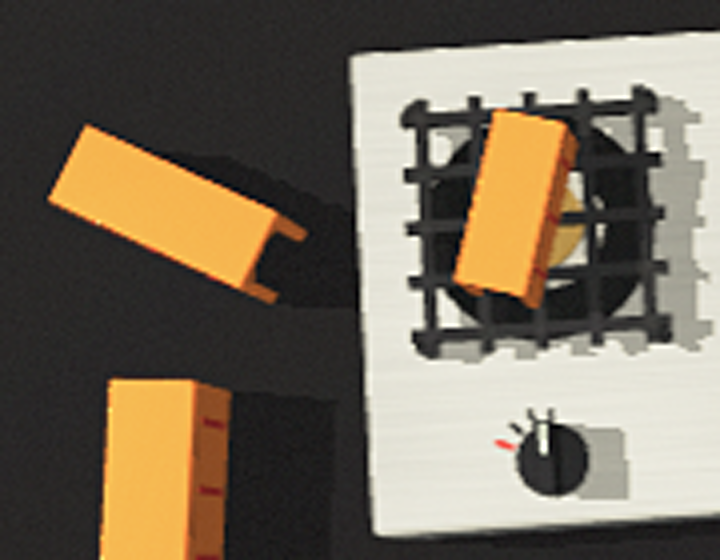

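View pics/crop2.png

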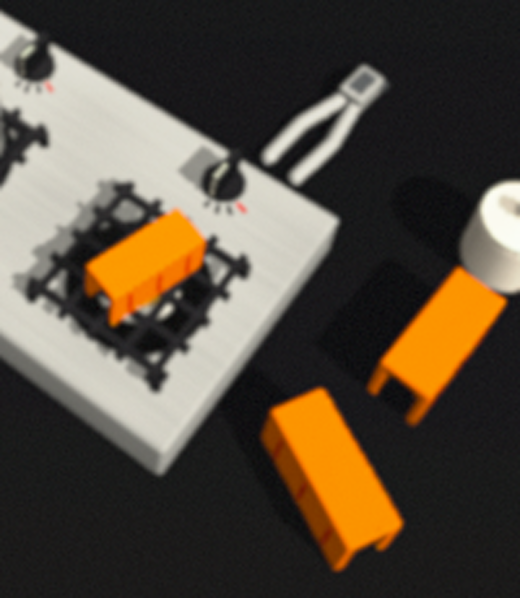

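```bash
python3 - <<'E'
from h import *
np.set_printoptions(precision=4,suppress=True)
s=load("top0");W=cloud(s);hsv=cv2.cvtColor(s["image"],cv2.COLOR_RGB2HSV)
for nm,(u0,v0,u1,v1) in dict(s=(215,150,265,215),b1=(115,155,192,210),b2=(130,218,172,285)).items():
    B=W[v0:v1,u0:u1];h=hsv[v0:v1,u0:u1]
    m=(h[...,1]>150)&(h[...,2]>120)
    Q=B[m];Q=Q[np.isfinite(Q[:,0])];zt=np.percentile(Q[:,2],90);Q=Q[abs(Q[:,2]-zt)<6]
    (cx,cy),(a,b),ang=cv2.minAreaRect(Q[:,:2].astype(np.float32))
    print(nm,len(Q),np.median(Q[:,2]),Q[:,:2].mean(0),cx,cy,a,b,ang)
for n in["top0","scene0"]:
  s=load(n);W=cloud(s)
  Q=W.reshape(-1,3);Q=Q[np.isfinite(Q[:,0])]
  Q=Q[(Q[:,0]>380)&(Q[:,0]<645)&(Q[:,1]>-405)&(Q[:,1]<-350)&(Q[:,2]>195)&(Q[:,2]<215)]
  # robust line (use mid portion)
  p=np.polyfit(Q[:,0],Q[:,1],1);print(n,len(Q),p, "y at 512",np.polyval(p,512),Q.min(0),Q.max(0),np.percentile(Q[:,2],[5,50,95]))
E
```

```text
s 776 159.8412070433094 [646.7768 222.6125] 647.1889038085938 222.5331268310547 44.76424789428711 109.88936614990234 76.1594009399414
b1 1039 70.88430115451024 [667.4179 466.3889] 667.7318725585938 467.0439147949219 143.53741455078125 56.597957611083984 64.03909301757812
b2 1119 70.85191751135676 [482.6884 476.0987] 482.8223876953125 476.3978271484375 58.79376983642578 140.01397705078125 86.6866683959961
top0 797 [  -0.0325 -359.1759] y at 512 -375.7927018859717 [ 383.3258 -389.9796  195.0689] [ 641.8288 -365.287   211.9957] [199.678  206.0345 209.873 ]
scene0 370 [  -0.0338 -354.666 ] y at 512 -371.9855985784223 [ 387.7134 -389.0983  195.1429] [ 644.8048 -361.576   209.7812] [196.15   202.2357 206.8073]
```

The enlarged crop settles which one it is. The piece on the left grate measures 45 x 110 mm with its top at z≈160, which is the size and place described. The two on the counter are 57 x 143 mm decoys. The pot is on the right burner, so the dial to turn is the left one at (248,244).

```bash
cat >> h.py <<'E'
def pose(st):
    return np.array(st["tool_pos"]),R.from_euler("xyz",st["tcp_rot"],degrees=True)
def plan(target,yaw,st):
    """target TCP mm, jaw-axis (tool y) yaw deg mod 180, tool down. prints tool-frame shift (cm) and rotvec"""
    p,Rc=pose(st)
    out=[]
    for yy in (yaw,yaw+180):
        a=np.radians(yy);y=np.array([np.cos(a),np.sin(a),0]);x=np.array([0,0,-1.]);z=np.cross(x,y)
        Rt=R.from_matrix(np.stack([x,y,z],1))
        rv=(Rc.inv()*Rt).as_rotvec(degrees=True)
        print("yaw",round((yy+180)%360-180,1),"rotvec",rv.round(2),"shift after turn cm",(Rt.inv().apply(np.array(target)-p)/10).round(2),"shift before turn",(Rc.inv().apply(np.array(target)-p)/10).round(2))
E
python3 - <<'E'
from h import *
from bench import sensors
st=sensors.sense();p,Rc=pose(st);print(Rc.as_matrix().round(3))
plan([647.5,224,330],76.2,st)
E
```

```text
[[-0.     0.229 -0.973]
 [ 0.001 -0.973 -0.229]
 [-1.    -0.001 -0.   ]]
yaw 76.2 rotvec [-1.5298e+02 -1.1000e-01  2.0000e-02] shift after turn cm [-9.95 90.61 30.29] shift before turn [ -9.85 -66.97 -68.16]
yaw -103.8 rotvec [2.702e+01 1.000e-02 8.000e-02] shift after turn cm [ -9.95 -90.61 -30.29] shift before turn [ -9.85 -66.97 -68.16]
```

>>> drive_tool --moves '[-3.3,0,0,0,0,0,-3.3,0,0,0,0,0,-3.3,-1,-1,0,0,0,0,-2.2,-2.24,0,0,0,0,-2.2,-2.24,0,0,0,0,-2.2,-2.24,0,0,0,0,-2.2,-2.24,0,0,0,0,-2.2,-2.24,0,0,0,0,-2.2,-2.24,0,0,0,0,-2.2,-2.24,0,0,0,0,-2.2,-2.24,0,0,0,0,-2.2,-2.24,0,0,0,0,-2.2,-2.24,0,0,0,0,-2.2,-2.24,0,0,0,0,-2.2,-2.24,0,0,0,0,-2.2,-2.24,0,0,0,0,-2.2,-2.24,0,0,0,0,-2.2,-2.24,0,0,0]' --hand 8.5

```text
time: 1.65
tool_pos: [396.7, -172.4, 330.1]
tcp_rot: [-17.6, 90.0, 175.6]
ft_force: [-0.0, -0.9, -0.2]
finger_gap: 85.5
```

>>> drive_tool --moves '[0,-2.2,-2.24,0,0,0,0,-2.2,-2.24,0,0,0,0,-2.2,-2.24,0,0,0,0,-2.2,-2.24,0,0,0,0,-2.2,-2.24,0,0,0,0,-2.2,-2.24,0,0,0,0,-2.2,-2.24,0,0,0,0,-2.2,-2.24,0,0,0,0,-2.2,-2.24,0,0,0,0,-2.2,-2.24,0,0,0,0,-2.2,-2.24,0,0,0,0,0,0,5.4,0,0,0,0,0,5.4,0,0,0,0,0,5.4,0,0,0,0,0,5.4,0,0,0,0,0,5.4,0,0,0,0,0,0,0,0]'

```text
time: 3.07
tool_pos: [580.7, 118.0, 329.8]
tcp_rot: [22.9, 90.0, -171.1]
ft_force: [-1.0, -0.5, -0.3]
finger_gap: 85.1
```

```bash
cat >> h.py <<'E'
def wrist(tag):
    from bench import sensors,snapshot
    st=sensors.sense();s=snapshot("wrist")
    cv2.imwrite(f"pics/{tag}.png",s["image"][:,:,::-1])
    p,Rc=pose(st);T=np.eye(4);T[:3,:3]=Rc.as_matrix();T[:3,3]=p
    return st,s,cloud(s,T@s["mount"])
E
python3 - <<'E'
from h import *
st,s,W=wrist("w1")
print(st["tool_pos"],st["joint_pos"].round(1),st["tcp_rot"],st["time"])
hsv=cv2.cvtColor(s["image"],cv2.COLOR_RGB2HSV)
m=(hsv[...,1]>150)&(hsv[...,2]>100)&(abs(W[...,2]-160)<5)
Q=W[m];print(len(Q),np.median(Q[:,2]),cv2.minAreaRect(Q[:,:2].astype(np.float32)))
plan([647.5,224,330],76.2,st)
E
```

```text
[580.68740847 118.03320773 329.81954821] [  6.5   5.3  77.5  -0.   97.3 110.6] [  22.89220128   89.95259199 -171.13189399] 3.0667
7519 159.82576265178045 ((647.9898681640625, 224.23236083984375), (44.67691421508789, 109.81731414794922), 75.90020751953125)
yaw 76.2 rotvec [ 1.7978e+02 -3.0000e-02 -7.0000e-02] shift after turn cm [-0.02 11.88  3.96] shift before turn [ -0.02 -11.9   -3.91]
yaw -103.8 rotvec [-0.22  0.04 -0.02] shift after turn cm [ -0.02 -11.88  -3.96] shift before turn [ -0.02 -11.9   -3.91]
```

View pics/w1.png

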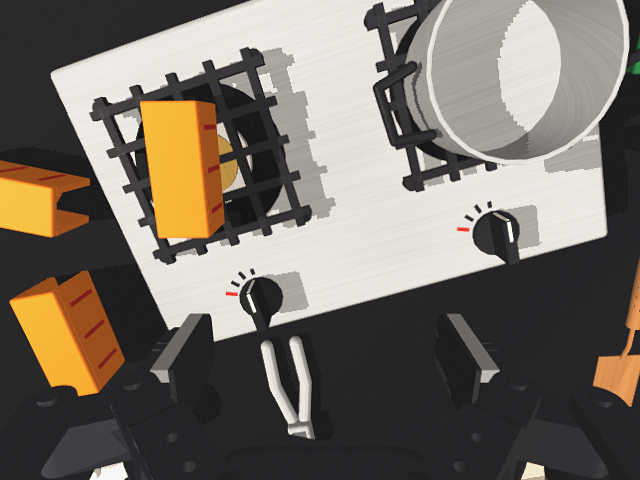

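>>> drive_tool --moves '[0,-2.98,-1,0,0,0,0,-2.98,-1,0,0,0,0,-2.98,-1,0,0,0,0,-2.98,-1,0,0,0,3,0,0,0,0,0,3,0,0,0,0,0,3,0,0,0,0,0,3,0,0,0,0,0,3,0,0,0,0,0,2.5,0,0,0,0,0,1.5,0,0,0,0,0,1,0,0,0,0,0,0.5,0,0,0,0,0,0,0,0,0,0,0,0,0,0,0,0,0]'

```text
time: 4.37
tool_pos: [649.0, 224.5, 127.0]
tcp_rot: [-151.0, 89.9, 15.2]
ft_force: [0.0, -0.2, 0.6]
finger_gap: 85.1
```

>>> drive_tool --moves '[0,0,0,0,0,0,0,0,0,0,0,0,0,0,0,0,0,0,0,0,0,0,0,0,0,0,0,0,0,0,0,0,0,0,0,0,0,0,0,0,0,0,0,0,0,0,0,0]' --hand 3.5 --grip_force 30

```text
time: 5.03
tool_pos: [648.7, 224.3, 126.6]
tcp_rot: [-154.2, 89.9, 12.1]
ft_force: [-0.6, -0.8, 5.8]
finger_gap: 43.2
```

```bash
python3 - <<'E'
from h import *
st,s,W=wrist("w2")
print(st["tool_pos"],st["joint_pos"].round(1),st["tcp_rot"],st["finger_gap"])
E
```

```text
[648.72525026 224.33744765 126.56327913] [ 14.8  24.2  76.5  -0.   79.2 118.6] [-154.16986307   89.89699516   12.05258187] 43.243167346083204
```

View pics/w2.png

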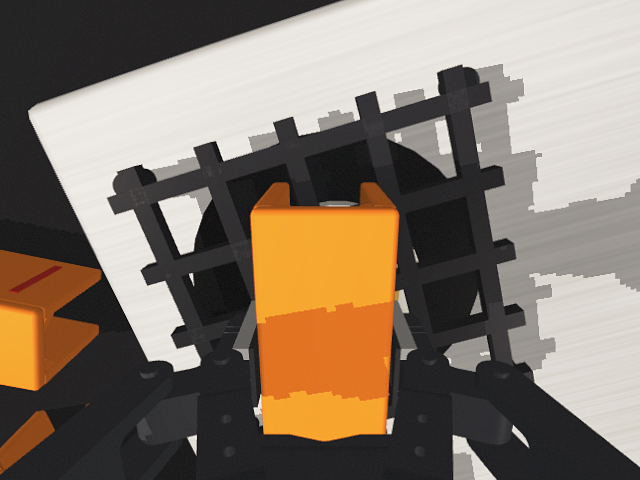

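The saddle is held: the gap is 43.2 mm and the picture shows it between the pads at (325,310). Next I lift it and plan the route to the rail.

>>> drive_tool --moves '[-1,0,0,0,0,0,-2,0,0,0,0,0,-3,0,0,0,0,0,-3,0,0,0,0,0,-3,0,0,0,0,0,-3,0,0,0,0,0,-3,0,0,0,0,0,-2,0,0,0,0,0,0,0,0,-4,0,0,0,0,0,-4,0,0,0,0,0,-3.9,0,0,0,0,0,0,0,0]'

```text
time: 6.08
tool_pos: [647.8, 224.2, 325.5]
tcp_rot: [6.4, 90.0, -175.3]
ft_force: [-0.6, 0.5, -1.5]
finger_gap: 43.7
```

```bash
python3 - <<'E'
from h import *
from bench import sensors
st=sensors.sense();print(st["tool_pos"],st["finger_gap"],st["ft_force"],st["joint_pos"].round(1))
plan([430,-376,325],-91.9,st)
E
```

```text
[647.83167267 224.2282419  325.4835397 ] 43.69734010770286 [-0.64812732  0.53733808 -1.53986749] [ 14.8  20.2  60.8   0.   99.  106.5]
yaw -91.9 rotvec [ 0.21  0.02 -0.  ] shift after turn cm [5.000e-02 6.071e+01 1.978e+01] shift before turn [6.000e-02 6.064e+01 2.000e+01]
yaw 88.1 rotvec [-1.7979e+02  0.0000e+00  4.0000e-02] shift after turn cm [ 5.000e-02 -6.071e+01 -1.978e+01] shift before turn [6.000e-02 6.064e+01 2.000e+01]
```

>>> drive_tool --moves '[0,1.5,0.5,0,0,0,0,3.1,1,0,0,0,0,3.3,1.1,0,0,0,0,3.3,1.1,0,0,0,0,3.3,1.1,0,0,0,0,3.3,1.1,0,0,0,0,3.3,1.1,0,0,0,0,3.3,1.1,0,0,0,0,3.3,1.1,0,0,0,0,3.3,1.1,0,0,0,0,3.3,1.1,0,0,0,0,3.3,1.1,0,0,0,0,3.3,1.1,0,0,0,0,3.3,1.1,0,0,0,0,3.3,1.1,0,0,0,0,3.3,1.1,0,0,0,0,3.3,1.1,0,0,0,0,3.3,1,0,0,0,0,2.2,0.7,0,0,0,0,1.1,0.3,0,0,0]'

```text
time: 7.75
tool_pos: [426.5, -378.4, 325.0]
tcp_rot: [5.5, 89.9, -176.7]
ft_force: [0.4, -0.4, -0.2]
finger_gap: 44.1
```

>>> drive_tool --moves '[0,0,0,0,0,0,0,0,0,0,0,0]'

```text
time: 7.92
tool_pos: [428.2, -375.7, 325.1]
tcp_rot: [-77.4, 89.9, 100.6]
ft_force: [1.3, 0.6, -0.9]
finger_gap: 43.8
```

```bash
python3 - <<'E'
from h import *
st,s,W=wrist("w3")
print(st["tool_pos"],st["joint_pos"].round(1),st["tcp_rot"],st["finger_gap"],st["time"])
sel=(W[...,2]>198)&(W[...,2]<212)&(W[...,1]>-410)&(W[...,1]<-345)&(W[...,0]>380)&(W[...,0]<650)
Q=W[sel];print(len(Q),Q.min(0),Q.max(0))
np.set_printoptions(suppress=True,precision=4)
# line fit by bins: midpoints of edges
xs=[];ys=[];
for x in range(440,640,10):
    q=Q[(Q[:,0]>x)&(Q[:,0]<x+10)]
    if len(q)>20: xs.append(x+5);ys.append((q[:,1].min()+q[:,1].max())/2);print(x+5,q[:,1].min().round(1),q[:,1].max().round(1),q[:,2].max().round(1),len(q))
p=np.polyfit(xs,ys,1);print(p,np.polyval(p,512),np.degrees(p[0]))
hsv=cv2.cvtColor(s["image"],cv2.COLOR_RGB2HSV)
m=(hsv[...,1]>150)&(hsv[...,2]>80)&(abs(W[...,2]-360)<6)&(abs(W[...,1]+376)<60)
Q=W[m];print("saddle",len(Q),np.median(Q[:,2]),cv2.minAreaRect(Q[:,:2].astype(np.float32)))
E
```

```text
[ 428.22795973 -375.65739778  325.0848991 ] [-46.4   1.7  81.7   0.   96.7  45.6] [-77.38847847  89.94023743 100.60938195] 43.792989887813405 7.9167
5049 [ 450.27331407 -387.70110301  198.93550157] [ 577.51979163 -368.07966645  210.0981904 ]
455 -383.8 -368.1 209.5 289
465 -384.0 -368.5 209.3 339
475 -384.3 -369.0 209.4 344
485 -384.6 -369.1 209.0 363
495 -384.9 -369.2 210.0 371
505 -385.2 -369.6 209.3 389
515 -386.1 -370.1 209.6 393
525 -386.4 -370.6 209.6 422
535 -386.7 -371.0 209.7 433
545 -387.0 -370.8 210.1 455
555 -387.2 -371.3 209.8 469
565 -387.5 -371.7 209.4 484
575 -387.7 -372.2 209.8 298
[  -0.0341 -360.4071] -377.8407592084464 -1.950924006433697
saddle 31121 358.36540281150894 ((440.215576171875, -376.29205322265625), (44.780704498291016, 84.73580169677734), 88.04920959472656)
```

View pics/w3.png

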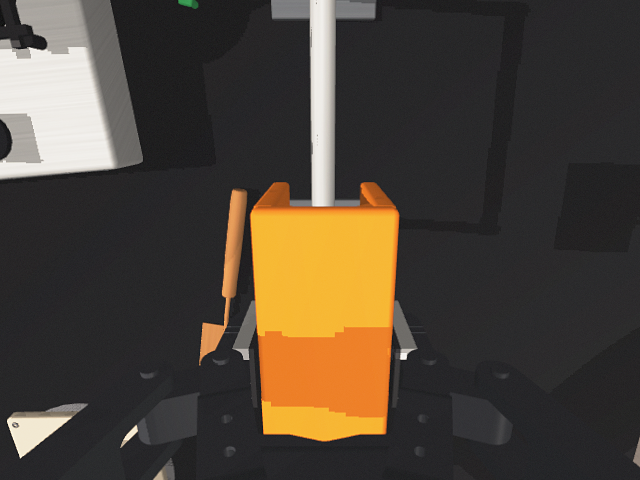

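The bar end sits centred in the saddle's mouth in the picture, at (323,190), and both yaws are -1.95 deg. I'll move along the bar to its middle and lower the saddle.

```bash
python3 - <<'E'
from h import *
from bench import sensors
st=sensors.sense();print(st["tool_pos"])
plan([512,-377.6,325],-91.95,st)
E
```

```text
[ 428.62219619 -375.0534895   325.26147676]
yaw -92.0 rotvec [ 0.03 -0.    0.05] shift after turn cm [ 0.03 -0.03 -8.34] shift before turn [ 0.03 -0.02 -8.34]
yaw 88.1 rotvec [-1.7997e+02 -8.0000e-02 -0.0000e+00] shift after turn cm [0.03 0.03 8.34] shift before turn [ 0.03 -0.02 -8.34]
```

>>> drive_tool --moves '[0,0,-1.5,0,0,0,0,0,-2.7,0,0,0,0,0,-2.7,0,0,0,0,0,-1.44,0,0,0,1.5,0,0,0,0,0,2.5,0,0,0,0,0,2,0,0,0,0,0,1,0,0,0,0,0,0,0,0,0,0,0,0,0,0,0,0,0,0,0,0,0,0,0]'

```text
time: 8.88
tool_pos: [512.4, -378.6, 257.3]
tcp_rot: [143.4, 89.9, -38.4]
ft_force: [-1.0, 0.0, -1.1]
finger_gap: 43.4
```

```bash
python3 - <<'E'
from h import *
st,s,W=wrist("w4")
print(st["tool_pos"],st["tcp_rot"],st["finger_gap"],st["time"])
np.set_printoptions(suppress=True,precision=4)
sel=(W[...,2]>198)&(W[...,2]<212)&(W[...,1]>-410)&(W[...,1]<-345)&(W[...,0]>520)&(W[...,0]<635)
Q=W[sel];xs=[];ys=[]
for x in range(530,630,10):
    q=Q[(Q[:,0]>x)&(Q[:,0]<x+10)]
    if len(q)>20: xs.append(x+5);ys.append((q[:,1].min()+q[:,1].max())/2)
p=np.polyfit(xs,ys,1);print(len(Q),p,np.polyval(p,512))
hsv=cv2.cvtColor(s["image"],cv2.COLOR_RGB2HSV)
zt=st["tool_pos"][2]+33
m=(hsv[...,1]>150)&(hsv[...,2]>80)&(abs(W[...,2]-zt)<5)&(abs(W[...,1]+376)<60)
Q=W[m];print("saddle",len(Q),np.median(Q[:,2]),cv2.minAreaRect(Q[:,:2].astype(np.float32)))
plan([512,-377.6,186],-91.95,st)
E
```

```text
[ 512.40814817 -378.5565018   257.28812988] [143.42291526  89.86189124 -38.42923416] 43.44916683499396 8.8833
6122 [  -0.0345 -359.9774] -377.65540094101624
saddle 31179 290.56797056172013 ((524.40478515625, -378.9421691894531), (44.933509826660156, 84.72126770019531), 88.07572937011719)
yaw -92.0 rotvec [ 0.1  -0.11 -0.08] shift after turn cm [ 7.13 -0.09  0.04] shift before turn [ 7.13 -0.1   0.06]
yaw 88.1 rotvec [-179.9     0.13   -0.17] shift after turn cm [ 7.13  0.09 -0.04] shift before turn [ 7.13 -0.1   0.06]
```

View pics/w4.png

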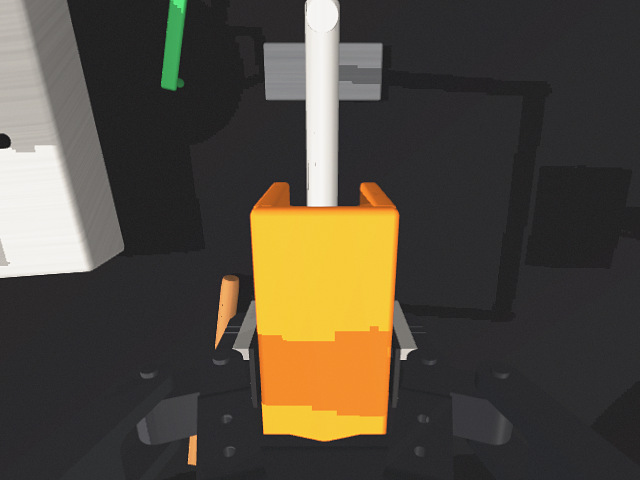

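It is lined up to about 1 mm, with the bar between the legs at (322,190). I'll lower it now.

>>> drive_tool --moves '[1.5,-0.08,0,0,0,0,1.5,0,0,0,0,0,1.2,0,0,0,0,0,1,0,0,0,0,0,0.8,0,0,0,0,0,0.6,0,0,0,0,0,0.4,0,0,0,0,0,0.2,0,0,0,0,0,0,0,0,0,0,0,0,0,0,0,0,0]'

```text
time: 9.77
tool_pos: [511.9, -378.0, 183.8]
tcp_rot: [142.4, 90.0, -39.5]
ft_force: [0.6, -0.3, -1.2]
finger_gap: 43.6
```

```bash
python3 - <<'E'
from h import *
from bench import sensors
st=sensors.sense();print(st["tool_pos"],st["finger_gap"],st["ft_force"],st["wrist_torque"])
E
```

```text
[ 511.88435121 -377.99022763  183.76559664] 43.64196962225148 [ 0.60929049 -0.33711133 -1.22204006] [-0.04248123 -0.0286176   0.04141966]
```

>>> drive_tool --moves '[0.1,0,0,0,0,0,0,0,0,0,0,0,0,0,0,0,0,0,0,0,0,0,0,0,0,0,0,0,0,0,0,0,0,0,0,0,0,0,0,0,0,0,0,0,0,0,0,0]' --hand 8

```text
time: 10.43
tool_pos: [511.7, -377.8, 182.3]
tcp_rot: [63.7, 90.0, -118.2]
ft_force: [-0.2, 0.0, -0.0]
finger_gap: 80.1
```

```bash
python3 - <<'E'
from h import *
from bench import sensors
st,s,W=wrist("w5")
print(st["tool_pos"],st["finger_gap"],st["ft_force"],st["time"])
hsv=cv2.cvtColor(s["image"],cv2.COLOR_RGB2HSV)
m=(hsv[...,1]>150)&(hsv[...,2]>80)&(abs(W[...,2]-215)<8)&(abs(W[...,1]+376)<60)
Q=W[m];print("saddle",len(Q),np.median(Q[:,2]),cv2.minAreaRect(Q[:,:2].astype(np.float32)))
E
```

```text
[ 511.67952099 -377.80819054  182.29482462] 80.05461977973718 [-0.20817033  0.02139986 -0.00804616] 10.4333
saddle 31232 214.8060342175873 ((523.8489379882812, -370.0381164550781), (62.36710739135742, 85.53922271728516), 87.91725158691406)
```

View pics/w5.png

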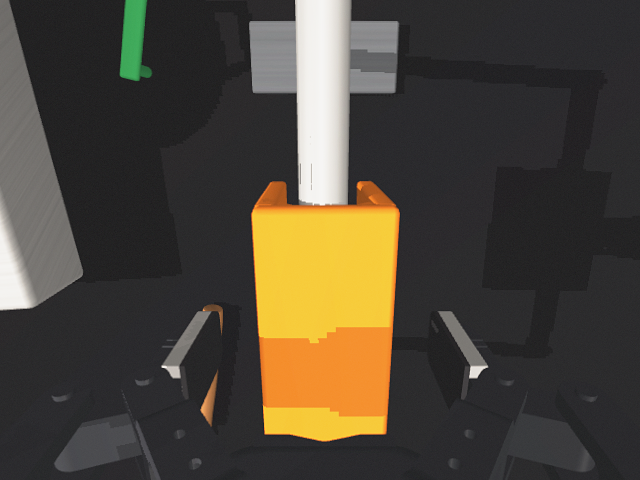

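The saddle rests on the bar with the fingers clear on both sides, at (190,340) and (460,340). I'll rise straight up and check it from above.

>>> drive_tool --moves '[-1,0,0,0,0,0,-2,0,0,0,0,0,-3,0,0,0,0,0,-3,0,0,0,0,0,-3,0,0,0,0,0,-2,0,0,0,0,0,0,0,0,0,0,0]'

```text
time: 11.07
tool_pos: [513.2, -379.1, 330.2]
tcp_rot: [140.9, 89.4, -41.0]
ft_force: [0.3, -0.5, 1.1]
finger_gap: 80.3
```

```bash
python3 - <<'E'
from h import *
from bench import sensors
st,s,W=wrist("w6")
print(st["tool_pos"],st["time"],st["joint_pos"].round(1))
hsv=cv2.cvtColor(s["image"],cv2.COLOR_RGB2HSV)
m=(hsv[...,1]>150)&(hsv[...,2]>80)&(abs(W[...,2]-215)<5)&(abs(W[...,1]+376)<40)
Q=W[m];print("saddle",len(Q),np.median(Q[:,2]),np.percentile(Q[:,2],[3,97]),cv2.minAreaRect(Q[:,:2].astype(np.float32)))
plan([420,209,310],-88,st)
E
```

```text
[ 513.20134011 -379.13230432  330.18879794] 11.0667 [-41.1  11.8  70.2   0.   97.4  50.8]
saddle 9338 214.77678032515857 [213.2249391  216.25199219] ((511.2943115234375, -378.72210693359375), (44.09408950805664, 110.02623748779297), 88.04350280761719)
yaw -88 rotvec [-3.87 -0.45 -0.39] shift after turn cm [  2.02 -59.1    7.26] shift before turn [  1.55 -58.49  11.25]
yaw 92 rotvec [176.12  -0.6    0.68] shift after turn cm [ 2.02 59.1  -7.26] shift before turn [  1.55 -58.49  11.25]
```

View pics/w6.png

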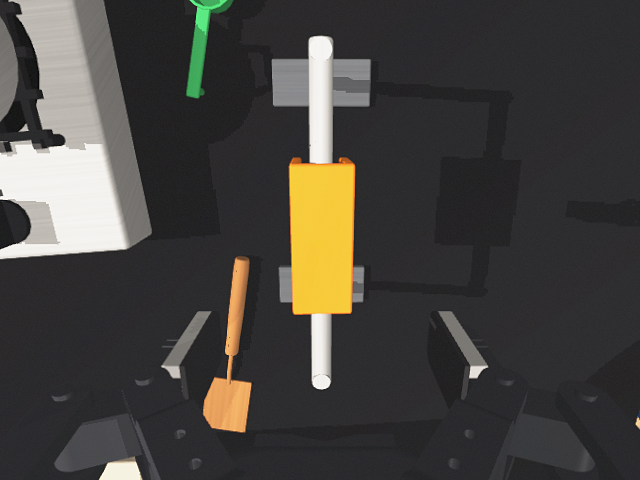

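The saddle hangs level at (322,237): centre (511,-379), top z 214.8, and yaw matching the bar. Now to the left dial.

>>> drive_tool --moves '[0,-1.5,0.3,0,0,0,0,-3,0.6,-2,0,0,0,-3.2,0.5,-2,0,0,0,-3.2,0.4,0,0,0,0,-3.2,0.4,0,0,0,0,-3.2,0.4,0,0,0,0,-3.2,0.4,0,0,0,0,-3.2,0.4,0,0,0,0,-3.2,0.4,0,0,0,0,-3.2,0.4,0,0,0,0,-3.2,0.4,0,0,0,0,-3.2,0.4,0,0,0,0,-3.2,0.4,0,0,0,0,-3.2,0.4,0,0,0,0,-3.2,0.4,0,0,0,0,-3.2,0.4,0,0,0,0,-3.2,0.4,0,0,0,0,-3.2,0.4,0,0,0,0,-2.2,0.2,0,0,0,0,-1,0.1,0,0,0]'

```text
time: 12.78
tool_pos: [415.9, 211.1, 321.3]
tcp_rot: [-7.1, 89.9, 175.2]
ft_force: [-0.5, 0.5, -0.6]
finger_gap: 79.9
```

>>> drive_tool --moves '[1,0,0,0,0,0,1,0,0,0,0,0,0,0,0,0,0,0]'

```text
time: 13.03
tool_pos: [416.2, 207.4, 298.8]
tcp_rot: [24.3, 89.7, -153.6]
ft_force: [1.0, -0.1, -1.3]
finger_gap: 80.1
```

```bash
python3 - <<'E'
from h import *
st,s,W=wrist("w7")
print(st["tool_pos"],st["time"],st["joint_pos"].round(1))
m=(abs(W[...,2]-120)<4)&(abs(W[...,0]-493)<45)&(abs(W[...,1]-209)<30)
Q=W[m];print("dial",len(Q),np.median(Q[:,2]),cv2.minAreaRect(Q[:,:2].astype(np.float32)))
plan([493,209.6,150],-88.2,st)
E
```

```text
[416.2157837  207.36211424 298.79621355] 13.0333 [ 20.2 -14.6  99.4  -0.   95.4 108.1]
dial 898 120.87861586355382 ((494.3287658691406, 211.435791015625), (45.851688385009766, 11.75805950164795), 2.2763402462005615)
yaw -88.2 rotvec [ 0.29  0.25 -0.12] shift after turn cm [14.88  0.02 -7.68] shift before turn [14.85  0.03 -7.75]
yaw 91.8 rotvec [-179.71    0.18    0.4 ] shift after turn cm [14.88 -0.02  7.68] shift before turn [14.85  0.03 -7.75]
```

View pics/w7.png

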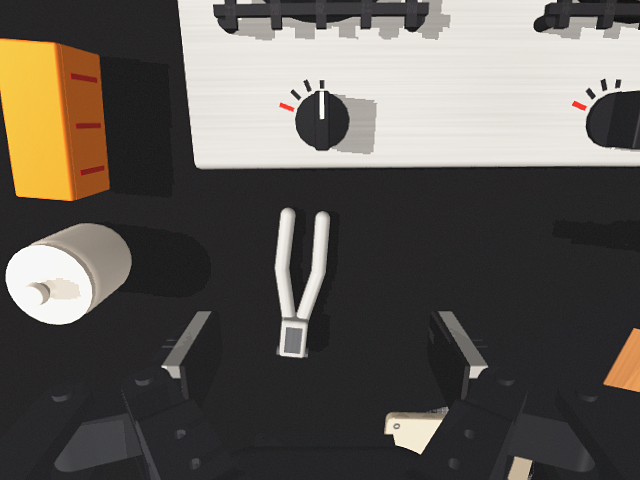

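The left dial is at (321,122) with its pointer straight ahead and the red tick at (287,106). I'll move above it with a narrower opening and descend.

>>> drive_tool --moves '[1,0,-2.5,0,0,0,2,-0.1,-2.8,0,0,0,2,0,-2.5,0,0,0,3,0,0,0,0,0,3,0,0,0,0,0,2,0,0,0,0,0,1,0,0,0,0,0,0,0,0,0,0,0,0,0,0,0,0,0]' --hand 4.5

```text
time: 13.83
tool_pos: [495.3, 212.0, 162.9]
tcp_rot: [95.2, 90.0, -82.7]
ft_force: [-0.2, -0.8, 0.5]
finger_gap: 45.2
```

```bash
python3 - <<'E'
from h import *
st,s,W=wrist("w8")
print(st["tool_pos"],st["time"],st["joint_pos"].round(1),st["finger_gap"])
plan([493.8,210.5,93],-87.8,st)
E
```

```text
[495.34955625 211.9712729  162.87250983] 13.8333 [ 17.7   0.4  99.8  -0.   79.7 105.7] 45.16349195306315
yaw -87.8 rotvec [-0.14 -0.   -0.  ] shift after turn cm [6.99 0.14 0.16] shift before turn [6.99 0.14 0.16]
yaw 92.2 rotvec [ 1.7986e+02 -1.0000e-02  0.0000e+00] shift after turn cm [ 6.99 -0.14 -0.16] shift before turn [6.99 0.14 0.16]
```

View pics/w8.png

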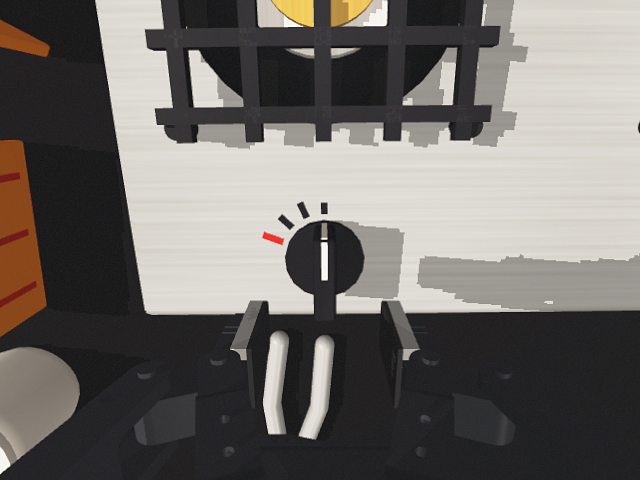

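>>> drive_tool --moves '[2,0.1,0.1,0,0,0,2,0,0,0,0,0,1.5,0,0,0,0,0,1,0,0,0,0,0,0.4,0,0,0,0,0,0,0,0,0,0,0,0,0,0,0,0,0]'

```text
time: 14.47
tool_pos: [495.0, 211.9, 94.7]
tcp_rot: [-164.4, 89.9, 17.7]
ft_force: [0.4, -0.3, 0.4]
finger_gap: 44.9
```

>>> drive_tool --moves '[0,0,0,0,0,0,0,0,0,0,0,0,0,0,0,0,0,0,0,0,0,0,0,0,0,0,0,0,0,0,0,0,0,0,0,0]' --hand 0.5 --grip_force 50

```text
time: 14.97
tool_pos: [494.8, 212.0, 94.4]
tcp_rot: [-161.3, 89.9, 20.9]
ft_force: [-1.8, 0.0, 6.7]
finger_gap: 11.1
```

```bash
python3 - <<'E'
from h import *
st,s,W=wrist("w9")
print(st["tool_pos"],st["time"],st["joint_pos"].round(1),st["finger_gap"],st["ft_force"],st["wrist_torque"])
E
```

```text
[494.79774147 211.96389145  94.43901505] 14.9667 [ 17.7   4.2 103.5   0.   72.2 105.6] 11.057688920505317 [-1.83296792  0.04388876  6.67479712] [0.0201537  0.17017748 0.13311728]
```

View pics/w9.png

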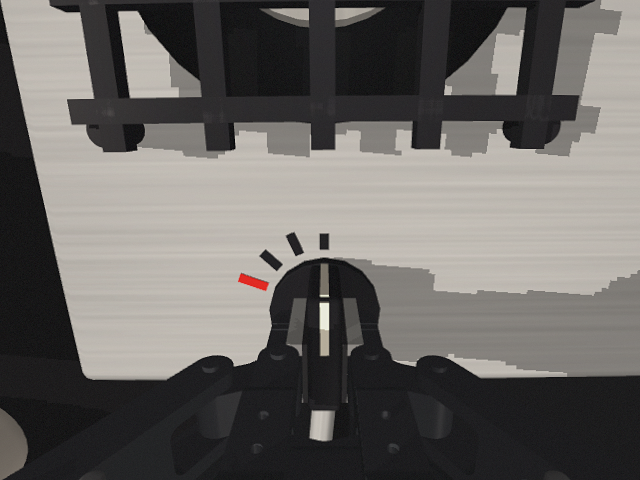

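The dial bar is between the pads with the pointer still at off. I'll turn it counter-clockwise (negative about tool x) in steps.

>>> drive_tool --moves '[0,0,0,-5,0,0,0,0,0,-5,0,0,0,0,0,-5,0,0,0,0,0,-5,0,0,0,0,0,-5,0,0,0,0,0,-5,0,0,0,0,0,-5,0,0,0,0,0,0,0,0,0,0,0,0,0,0]'

```text
time: 15.77
tool_pos: [494.5, 212.8, 94.5]
tcp_rot: [-158.2, 89.9, 58.9]
ft_force: [-3.3, 4.6, 5.7]
finger_gap: 11.0
```

```bash
python3 - <<'E'
from h import *
st,s,W=wrist("w10")
print(st["tool_pos"],st["time"],st["joint_pos"].round(1),st["finger_gap"],st["ft_force"],st["wrist_torque"])
E
```

```text
[494.5187737  212.82586292  94.49937714] 15.7667 [1.780e+01 4.200e+00 1.035e+02 1.000e-01 7.220e+01 7.060e+01] 10.95425685641445 [-3.26065347  4.56463178  5.70241404] [ 0.713635    0.35963461 -0.0892869 ]
```

View pics/w10.png

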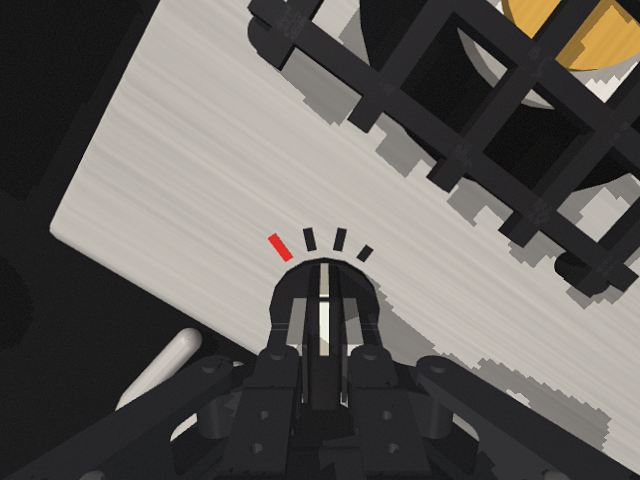

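The dial follows the grip. The pointer is now between the first and second clicks, so I'll carry on to about 75 degrees.

>>> drive_tool --moves '[0,0,0,-5,0,0,0,0,0,-5,0,0,0,0,0,-5,0,0,0,0,0,-5,0,0,0,0,0,-5,0,0,0,0,0,-5,0,0,0,0,0,-5,0,0,0,0,0,-4,0,0,0,0,0,0,0,0,0,0,0,0,0,0,0,0,0,0,0,0,0,0,0,0,0,0,0,0,0,0,0,0]'

```text
time: 16.9
tool_pos: [493.7, 213.4, 94.4]
tcp_rot: [-157.3, 89.8, 98.8]
ft_force: [-7.3, 6.4, 8.9]
finger_gap: 11.1
```

```bash
python3 - <<'E'
from h import *
from bench import snapshot
st,s,W=wrist("w11")
print(st["tool_pos"],st["time"],st["joint_pos"].round(1),st["finger_gap"],st["ft_force"],st["wrist_torque"])
t=snapshot("top");Wt=cloud(t);hsv=cv2.cvtColor(t["image"],cv2.COLOR_RGB2HSV)
cv2.imwrite("pics/top11.png",t["image"][:,:,::-1])
m=(hsv[...,1]>150)&(hsv[...,2]>80)&(abs(Wt[...,2]-215)<6)&(abs(Wt[...,1]+376)<60)
Q=Wt[m];print(len(Q),np.median(Q[:,2]),cv2.minAreaRect(Q[:,:2].astype(np.float32)))
E
```

```text
[493.67125389 213.36968421  94.43124454] 16.9 [ 17.8   4.1 103.6   0.2  72.3  31.6] 11.13562297941246 [-7.31077143  6.39305604  8.92957123] [ 1.12731523  1.17283232 -0.1228744 ]
918 214.71235296150144 ((509.5892333984375, -377.9100341796875), (46.529415130615234, 110.03707885742188), 88.75726318359375)
```

View pics/w11.png

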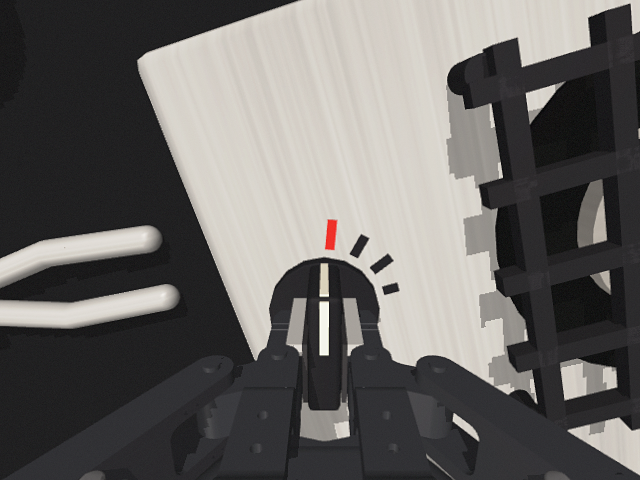

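View pics/top11.png

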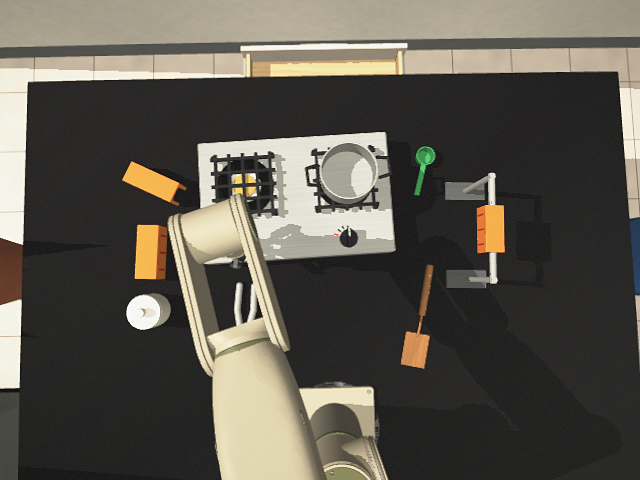

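The wrist picture has the pointer just past the red tick at (331,234), turned 74 deg (about 1.29 rad). The top view shows the saddle on the bar at (490,228) and everything else where it was.

```bash
python3 - <<'E'
from bench import r, sensors
print(r.hand_in()); s=sensors.sense(); print(s["time"],s["joint_pos"].round(1),s["ft_force"],s["finger_gap"])
E
```

```text
the job is handed in; nothing more can be done
None
the job is handed in; nothing more can be done
```

The saddle is hanging on the rail, and I handed in while still gripping the left dial just past the red ignite mark. No verdict is reported.

**Saddle:** I took the small orange saddle (about 45 x 110 mm) off the left burner and lowered it over the middle of the bar before letting go. The last wrist check put its centre within about 1 mm of the bar line, with its top level at z≈215 mm and its yaw matching the bar. A later top-camera view read about 2 mm different along the bar and 0.7 deg in yaw. Both are well inside the limits.

**Dial:** I turned it 74 degrees (about 1.29 rad), judged from the wrist joint and the pointer in the picture, and held it with a 50 N grip. The wrist force was about 13 N, partly because the grip was a millimetre or two off the dial's axis.

**The rest:** The last top view shows the pot, jar, garlic press, spatula, scoop and the right dial where they started. I judged these by eye and did not measure them. The clock was at 17 s of the 64 allowed. The state could not be read after handing in, so nothing was checked during the final second.

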